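# Count along the pick-up rack and slide a carton into the third gap

## Robot

A 6-joint arm with a two-finger parallel gripper is mounted at the origin on the work surface. World frame = base frame: x ahead of the robot, y to its left, z up, the work surface at z = 0. Lengths are in m, angles in rad, forces in N, time in s.
With the tool pointing down it reaches from about 0.25 to 0.725 m from the base axis. Payload 4 kg.
Tool frame: the origin (TCP) lies between the finger pads; the fingertips stand 14 mm ahead of it and the grasp point (between the pads) lies 5 mm behind it; x points along the fingers, y is the direction in which the jaws open and shut, and the axes are right-handed (so a half turn about x gives the same grasp; the last joint's range is limited). The gripper opens to 85 mm and grips with 20 to 120 N. Pads are 22 mm wide; open, the fingers measure 114 mm over their backs; the gripper's body (76 mm by 85 mm) begins 54 mm behind the grasp point. The pads swing forward as they close: fully open they stand 13 mm farther back than shut.
Start: joints at [-1.201, 0.241, 0.005, 1.335, 0, 1.571], TCP at [0.181, -0.466, 0.245] pointing down, gripper open.
Joint ranges: [-2.72, 2.72], [-1.05, 1.87], [-1.09, 1.28], [-1.99, 2.15], [-1.42, 1.44], [-3.14, 3.14]. Speed limits (rad/s): [2.79, 2.79, 3.14, 3.14, 3.14, 3.14].

## Interface

Orientations are given as a unit quaternion [w, x, y, z].
In Python, from rig import * gives the robot as it stands.
- The arm moves only by the tool move_arm, never from a script. Its argument "targets" is a list of rows, each a list of 2 entries, a list of its own where there are three numbers: the shift along the tool's x, y, z in cm, then the turn about the tool's x in degrees. A call has 1 to 12 rows; each row shifts and turns the commanded pose from where the row before left it, along the tool's axes as they then stand; what a row does not reach is not made up. A row lasts 1/10 s, in which the tool goes at most 50 mm and 8.59 degrees, less where a joint would pass 70% of its speed; a pose out of reach is approached as far as the arm can. A call is refused whole if a number of a shift passes 5 or a number of a turn 8.59, either way. A call with a gripper value outside its range is refused whole. "fingers" is the opening, from 0 (shut) to 1 (fully open), set as the call begins (left out, the last holds). The fingers move at their own pace and stop on an object; "grip_force" is the grip in N (left out, the last holds). Time passes only in rows, so rows that do not move let the fingers close. It gives the time, the measured TCP pose, the force and the opening at its end, in the units of the state.
- get_obs(): the state, without advancing time (a new reading comes with each control period).
- capture(name): name is "scene" or "top" or "wrist"; returns (picture, depth): 384x512x3 uint8, red, green, blue; 384x512 float32, m along the optical axis (not along the pixel's ray), 0 where there is no reading.
- get_calibration(name): a dict with "fx", "fy", "cx", "cy" (pixels), "position" and "rotation" of the camera in the world. Camera axes: x right, y up, looking along -z (the intrinsics and any distortion apply to the point x, -y, -z); pixel columns grow to the right and rows downward; lengths in m; the calibration is good to about 2 mm. A picture is of the moment at which its call begins: read the wrist's pose just before it. get_calibration takes no time and is no camera call; for the wrist camera it gives the pose at the moment of the call.
- sign_off(): hands the job in, once; it reports no verdict.
Trained networks look in the newest picture that a camera, given by its name, has taken for a name from the list of things; names that differ only in an ending like _2 or _b are one class to them, and where a whole thing is asked for, a point or a joint stands for the part that bears it (a point fixed in the world has none). Each returns a list of dicts, best first, with "confidence" (0 to 1); they miss things now and then, are a little off and sometimes report something else, mostly with a low value. They report only what shows in the picture. A call takes as long as a camera call.
- find_in(name, camera): "extent" ([left, top, right, bottom] in pixels, round what is visible of it).
- trace(name, camera): "region" (384x512 bool, what is visible of it) and "extent" ([left, top, right, bottom] in pixels, round what is visible of it).
- tip_of(name, camera): "xy" ([column, row] in pixels: a listed point, or the origin of a listed thing).
The state is a dict: "t": time; "joints": joint angles; "dq": joint speeds; "joint_efforts": joint torques, N m; "ee_pos": TCP position; "ee_rot": TCP orientation; "force": force on the tool from outside, world axes, zero at the start; "torque": the same for the moment, N m; "opening": opening from 0.0 (shut) to 1.0 (fully open).
Only numpy, scipy, OpenCV 4.12 (cv2) and the standard library are available. Lean on these libraries where they do the work, as an engineer would, in place of code of your own. Each camera call takes 0.05 s, during which the arm holds its last target.

## Task

The gaps of the pick-up rack are counted from the end where the counter bell stands. Starting with the end divider beside the bell, run a fingertip along the tops of the dividers, touching each one in turn up to the one where the third gap begins, then push the carton that stands out on the counter into that third gap until it is square against the back rail. Only push the carton along the counter, never lift or tip it, and leave the bell and the other things where they stand.

Things in the scene. Friction and masses are not known exactly. Their poses are not given: they have to be found in the camera images.
- rack: steel back rail of the pick-up rack, fixed upright on the counter: 440 mm long (its y), 41 mm high with the round bar on top. Origin on the counter at mid-length on its front face (towards the robot); x points away from the robot, square to the rail; y along it to the robot's left; z up. Five dividers make four gaps, 72 to 100 mm clear, unequal, floored by the bare counter, open towards -x.
- divider1: bamboo divider of the rack, a fixed upright plate standing on the counter: 8 mm thick (along its y), 60 mm high, reaching 64 mm out from the rail towards the robot. Its origin is on the counter, mid-thickness, at the rail's front face; its plate runs from there along its -x (x = 0 to -64 mm), z up, axes parallel to the rack's. The left end one, as the robot sees it.
- divider2: bamboo divider of the rack, a fixed upright plate standing on the counter: 8 mm thick (along its y), 60 mm high, reaching 64 mm out from the rail towards the robot. Its origin is on the counter, mid-thickness, at the rail's front face; its plate runs from there along its -x (x = 0 to -64 mm), z up, axes parallel to the rack's. Second from the left.
- divider3: bamboo divider of the rack, a fixed upright plate standing on the counter: 8 mm thick (along its y), 60 mm high, reaching 64 mm out from the rail towards the robot. Its origin is on the counter, mid-thickness, at the rail's front face; its plate runs from there along its -x (x = 0 to -64 mm), z up, axes parallel to the rack's. The middle one.
- divider4: bamboo divider of the rack, a fixed upright plate standing on the counter: 8 mm thick (along its y), 60 mm high, reaching 64 mm out from the rail towards the robot. Its origin is on the counter, mid-thickness, at the rail's front face; its plate runs from there along its -x (x = 0 to -64 mm), z up, axes parallel to the rack's. Fourth from the left.
- divider5: bamboo divider of the rack, a fixed upright plate standing on the counter: 8 mm thick (along its y), 60 mm high, reaching 64 mm out from the rail towards the robot. Its origin is on the counter, mid-thickness, at the rail's front face; its plate runs from there along its -x (x = 0 to -64 mm), z up, axes parallel to the rack's. The right end one.
- carton: the loose closed kraft takeaway carton on the open counter in front of the rack (robot's side), to be pushed in: 70 mm deep (x), 60 mm wide (y), 50 mm high, about 0.12 kg, slides easily. Origin at the centre of its underside, z up. It starts turned up to about 0.3 rad from the rack. Against the back rail its centre is 35 mm in front of the rail's front face and it stands about 6 mm out past the dividers' front ends.
- bell: chromed counter bell on a black foot, 84 mm across, 60 mm high, loose, standing just beyond one end of the rack (left or right, it varies): the rack is counted from this end. Origin at the centre of its underside.
- sugar_pot: white sugar pot with a wooden lid, 82 mm across, 86 mm high, loose, standing beyond the rack's other end. Not to be moved. Origin at the centre of its underside.
- waiting_carton: another closed carton, same 70 x 60 x 50 mm, loose, already standing in an end gap of the rack. Not to be moved. Origin at the centre of its underside.
- sauce_tub: lidded plastic sauce tub, white with a black lid, 64 mm across, 46 mm high, loose, standing in the end gap at the rack's other end. Not to be moved. Origin at the centre of its underside.
- squeeze_bottle: amber squeeze bottle, 52 mm across, 165 mm high, loose, on the counter in front of the rack's right end, about 345 mm right of its middle. Not to be moved. Origin at the centre of its underside.
- tongs: steel tongs, 230 mm long, 14 mm high, lying loose on the counter between the robot and its right. Not to be moved. Origin under their middle.
- weight_block: yellow block 65 x 30 x 28 mm, loose, weighing down the stack of kraft sheets (30 mm thick) at the robot's left. Not to be moved. Origin at the centre of its underside.

How it is judged:
On the way, in this order (a step that is already met when the one before it is completed fails the run):
1. a finger touches the end divider on the bell's side (((y of bell in the frame of rack above 0 m and contact force between the fingers and divider1 above 0.3 N) or (not (y of bell in the frame of rack above 0 m) and contact force between the fingers and divider5 above 0.3 N))), for 0.03 s.
2. then the second divider from the bell's side (((y of bell in the frame of rack above 0 m and contact force between the fingers and divider2 above 0.3 N) or (not (y of bell in the frame of rack above 0 m) and contact force between the fingers and divider4 above 0.3 N))), for 0.03 s.
3. then the third divider, where the third gap begins (contact force between the fingers and divider3 above 0.3 N), for 0.03 s.
At the end, for the whole second after the job is handed in: the carton stands at rest on the counter in the third gap from the bell's end, upright, within 8 mm of the back rail and within 0.15 rad of square to it (((y of bell in the frame of rack above 0 m and y of carton in the frame of divider3 below -0.02 m and y of carton in the frame of divider4 above 0.02 m) or (not (y of bell in the frame of rack above 0 m) and y of carton in the frame of divider2 below -0.02 m and y of carton in the frame of divider3 above 0.02 m)) and x of carton in the frame of rack between -0.043 and -0.03 m and angle between the x axis of carton and the x axis of rack, either way round below 0.15 rad and angle between carton's own z axis and vertical below 0.1 rad and height (world z) of carton below 0.006 m and linear speed of carton below 0.01 m/s); the robot touches nothing.
It fails at once if the carton is lifted or tipped (height (world z) of carton above 0.012 m or angle between carton's own z axis and vertical above 0.35 rad).
It fails at once if the bell or the sugar pot is moved more than 20 mm (distance of any of bell, sugar_pot from where it was at the start of the episode above 0.02 m).
It fails at once if the sauce tub or the carton already in the rack is moved more than 20 mm (distance of any of waiting_carton, sauce_tub from where it was at the start of the episode above 0.02 m).
It fails at once if the squeeze bottle, tongs or paper weight is moved more than 20 mm (distance of any of squeeze_bottle, tongs, weight_block from where it was at the start of the episode above 0.02 m).
It also fails if it takes over 61 s, if anything falls off the work surface, if the arm or the gripper's body presses on something with over 40 N, if the wrist force passes 120 N, or if a joint passes its speed limit or range.

## Working session

There is one attempt and no reset: what is moved stays moved. The work goes in short steps, Python scripts to look and compute and a tool call to move; the robot and the scene stay as the last step left them, time stands still between calls to the robot, and variables do not carry over. Pictures are saved under pics/ and viewed, and the job is handed in when it is done.

Besides the shell and the picture viewer there is one more tool, called after "Emit:" as name(argument=value, ...), one argument or row to a line, values as JSON. move_arm: Moves the arm, as the interface text tells. Its arguments: {"type":"object","properties":{"targets":{"type":"array","items":{"type":"array"}},"fingers":{"type":"number"},"grip_force":{"type":"number"}},"required":["targets"]}

```bash
ls; mkdir -p pics; python3 - <<'E'
from rig import *
import cv2
o=get_obs();print(o)
for n in ("scene","top"):
    p,d=capture(n);cv2.imwrite(f"pics/{n}0.png",p[:,:,::-1]);c=get_calibration(n);print(n,c)
E
```

```text
pics
{'t': 0.0, 'joints': array([-1.20101483e+00,  2.41441617e-01,  3.72546802e-03,  1.33521094e+00,
        8.22411634e-06,  1.57078352e+00]), 'dq': array([-1.87199918e-03, -6.85409257e-04, -7.82250983e-04,  9.77370164e-05,
        9.41713171e-04, -4.72478928e-05]), 'joint_efforts': array([-1.63878130e-04, -3.72314429e+01,  2.52409887e+01,  1.69825897e-02,
        6.70770396e-05, -1.82979925e-06]), 'ee_pos': array([ 0.18048879, -0.46563658,  0.24439911]), 'ee_rot': array([-0.12925725, -0.69491824, -0.13073931,  0.6951895 ]), 'force': array([0.85466253, 0.45296779, 0.2480185 ]), 'torque': array([-0.00033205,  0.04576944, -0.00262368]), 'opening': 1.0017265496327148}
scene {'fx': 423.9942524727509, 'fy': 423.9942524727509, 'cx': 258.80273693950056, 'cy': 191.45886175699223, 'position': array([0.81472885, 0.75226807, 1.07646913]), 'rotation': array([0.22444879, 0.07329345, 0.29483004, 0.92591903])}
top {'fx': 490.47360013950714, 'fy': 490.47360013950714, 'cx': 251.40409466041478, 'cy': 185.73063791597264, 'position': array([0.23077514, 0.11747971, 1.52757722]), 'rotation': array([ 0.71279507,  0.0591234 , -0.06548875, -0.69580086])}
```

View pics/scene0.png

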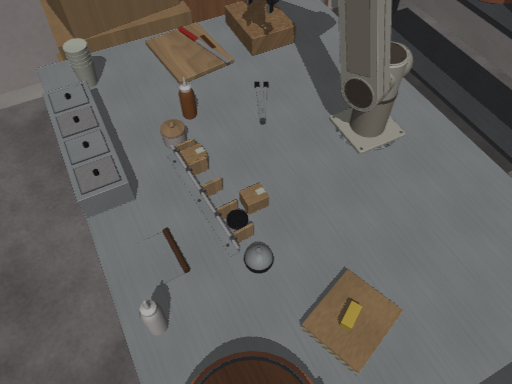

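View pics/top0.png

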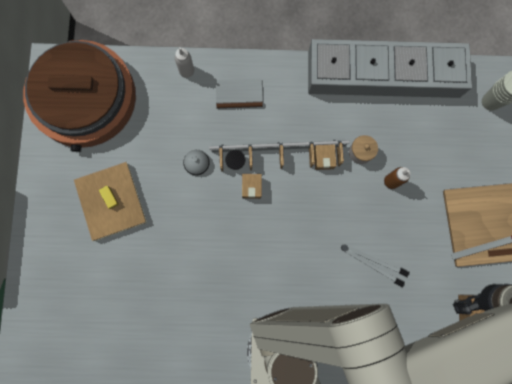

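The bell is at the left end (top view 196,162), so the dividers to touch are 1, 2 and 3, at columns 222, 250 and 281. The target gap lies between columns 281 and 312. The carton stands at (252,186), left of that gap. Next I'll measure positions.

```bash
cat > h.py <<'E'
from rig import *
import numpy as np, cv2
from scipy.spatial.transform import Rotation as R
def rot(q): return R.from_quat([q[1],q[2],q[3],q[0]])
def cloud(n,d,c=None):
    c=c or get_calibration(n)
    v,u=np.mgrid[0:384,0:512]
    P=np.stack([(u-c['cx'])/c['fx']*d,-(v-c['cy'])/c['fy']*d,-d],-1)
    q=c['rotation']
    W=P@(rot(q).as_matrix().T if np.size(q)==4 else np.array(q).T)+c['position']
    W[d<=0]=np.nan
    return W
E
python3 - <<'E'
from h import *
p,d=capture("top");W=cloud("top",d);np.save("top.npy",W)
print("table z",np.nanmedian(W[210:240,180:300,2]), np.nanmedian(W[100:130,180:230,2]))
for n in ["rack","divider1","divider2","divider3","divider4","divider5","carton","bell","sugar_pot","sauce_tub","waiting_carton","squeeze_bottle","tongs"]:
    try:
        for r in trace(n,"top")[:3]:
            m=r["region"];w=W[m];w=w[np.isfinite(w[:,0])]
            zt=np.percentile(w[:,2],95);t=w[w[:,2]>zt-0.012]
            print(n,round(r["confidence"],2),np.round(r["extent"]),"top z",zt.round(3),"xy",t[:,:2].mean(0).round(3),"min",t.min(0).round(3),"max",t.max(0).round(3))
    except Exception as e: print(n,e)
x=cv2.resize(p[120:215,170:390],None,fx=3.6,fy=3.6,interpolation=cv2.INTER_CUBIC);cv2.imwrite("pics/crop.png",x[:,:,::-1])
E
```

```text
table z -0.00022347832713964788 0.0004921235601120788
rack 0.71 [209. 136. 348. 155.] top z 0.044 xy [0.629 0.03 ] min [ 0.609 -0.189  0.032] max [0.651 0.236 0.051]
divider1 0.69 [336. 137. 345. 169.] top z 0.063 xy [ 0.607 -0.166] min [ 0.578 -0.171  0.051] max [ 0.636 -0.161  0.069]
divider1 0.6 [252. 145. 254. 170.] top z 0.065 xy [0.584 0.113] min [0.554 0.11  0.054] max [0.616 0.118 0.065]
divider1 0.56 [279. 144. 287. 171.] top z 0.063 xy [0.589 0.017] min [0.56  0.012 0.052] max [0.624 0.022 0.067]
divider2 0.69 [336. 137. 345. 169.] top z 0.063 xy [ 0.607 -0.166] min [ 0.578 -0.171  0.051] max [ 0.636 -0.161  0.069]
divider2 0.6 [252. 145. 254. 170.] top z 0.065 xy [0.584 0.113] min [0.554 0.11  0.054] max [0.616 0.118 0.065]
divider2 0.56 [279. 144. 287. 171.] top z 0.063 xy [0.589 0.017] min [0.56  0.012 0.052] max [0.624 0.022 0.067]
divider3 0.69 [336. 137. 345. 169.] top z 0.063 xy [ 0.607 -0.166] min [ 0.578 -0.171  0.051] max [ 0.636 -0.161  0.069]
divider3 0.6 [252. 145. 254. 170.] top z 0.065 xy [0.584 0.113] min [0.554 0.11  0.054] max [0.616 0.118 0.065]
divider3 
[... 804 characters left out ...]
.93 [241. 174. 261. 199.] top z 0.055 xy [0.496 0.107] min [0.462 0.077 0.043] max [0.532 0.137 0.059]
bell 0.71 [183. 147. 208. 173.] top z 0.052 xy [0.571 0.283] min [0.543 0.253 0.04 ] max [0.602 0.315 0.066]
sugar_pot 0.6 [351. 136. 378. 161.] top z 0.077 xy [ 0.619 -0.237] min [ 0.58  -0.276  0.065] max [ 0.657 -0.198  0.09 ]
sauce_tub 0.71 [226. 151. 246. 168.] top z 0.052 xy [0.577 0.161] min [0.547 0.129 0.04 ] max [0.607 0.191 0.055]
waiting_carton 0.93 [314. 146. 333. 171.] top z 0.055 xy [ 0.596 -0.12 ] min [ 0.559 -0.151  0.043] max [ 0.634 -0.083  0.06 ]
squeeze_bottle 0.79 [385. 166. 409. 189.] top z 0.138 xy [ 0.527 -0.333] min [ 0.511 -0.352  0.126] max [ 0.544 -0.317  0.171]
```

View pics/crop.png

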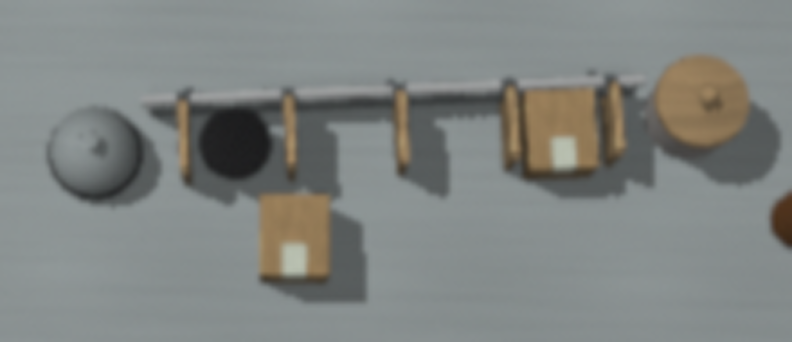

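```bash
python3 - <<'E'
from h import *
W=np.load("top.npy")
o=get_obs();print(rot(o['ee_rot']).as_matrix().round(3))
# dividers by columns: z>.053, exclude cartons
for name,(c0,c1) in dict(d1=(217,226),d2=(247,255),d3=(277,288),d4=(307,313),d5=(335,346)).items():
    w=W[138:176,c0:c1].reshape(-1,3);w=w[(w[:,2]>.054)&(w[:,2]<.075)]
    a=cv2.fitLine(w[:,:2].astype(np.float32),cv2.DIST_HUBER,0,.01,.01).ravel()
    print(name,len(w),w.mean(0).round(4),"x",w[:,0].min().round(3),w[:,0].max().round(3),"ang",np.arctan(a[1]/a[0]).round(3))
w=W[130:160,205:350].reshape(-1,3);w=w[(w[:,2]>.03)&(w[:,2]<.046)&(w[:,0]>.6)]
a=cv2.fitLine(w[:,:2].astype(np.float32),cv2.DIST_HUBER,0,.01,.01).ravel();print("rail",len(w),a, np.arctan2(-a[0]*np.sign(a[1]),abs(a[1])), w[:,1].min(),w[:,1].max())
r=trace("carton","top")[0]
w=W[r["region"]];w=w[(w[:,2]>.04)&(w[:,2]<.06)]
print(cv2.minAreaRect((w[:,:2]*1000).astype(np.float32)))
p,d=capture("scene");Ws=cloud("scene",d)
for n in ["carton"]+["divider%d"%i for i in (1,)]:
    for r in trace(n,"scene"):
        w=Ws[r["region"]];t=w[w[:,2]>.046 if n=="carton" else w[:,2]>.054]
        print(n,r["confidence"],r["extent"],t.mean(0).round(4),cv2.minAreaRect((t[:,:2]*1000).astype(np.float32)))
cv2.imwrite("pics/sc.png",cv2.resize(p[110:290,130:310],None,fx=3.3,fy=3.3,interpolation=cv2.INTER_CUBIC)[:,:,::-1])
E
```

```text
[[ 0.     0.361 -0.932]
 [-0.    -0.932 -0.361]
 [-1.     0.    -0.   ]]
d1 47 [0.5779 0.2038 0.0601] x 0.549 0.609 ang 0.101
d2 51 [0.587  0.113  0.0602] x 0.554 0.618 ang 0.057
d3 54 [0.5922 0.0167 0.0597] x 0.56 0.624 ang 0.075
d4 31 [ 0.6034 -0.0758  0.0596] x 0.572 0.629 ang 0.02
d5 59 [ 0.606  -0.1667  0.0593] x 0.575 0.636 ang 0.055
rail 583 [ 6.7721307e-02 -9.9770427e-01  6.2894678e-01  2.8076320e-04] 0.067773186 -0.1957391795916441 0.24234967263075174
((497.2791442871094, 106.8739013671875), (70.6707534790039, 58.45307922363281), 1.5184221267700195)
carton 0.86 [235.4, 183.3, 269.8, 215.5] [0.496  0.1078 0.0505] ((495.42626953125, 106.87731170654297), (62.932090759277344, 72.30609130859375), 88.2325439453125)
divider1 0.78 [232.1, 222.4, 254.7, 238.7] [0.5789 0.2046 0.0593] ((576.6893920898438, 204.06787109375), (64.1545639038086, 9.111841201782227), 2.2482566833496094)
divider1 0.76 [187.1, 158.4, 210.0, 175.2] [ 0.5981 -0.0781  0.0586] ((597.498046875, -80.58831787109375), (61.23019027709961, 15.478501319885254), 5.509124755859375)
divider1 0.72 [173.9, 139.1, 192.8, 148.6] [ 0.6009 -0.1674  0.0587] ((602.6087646484375, -167.62228393554688), (57.95862579345703, 11.515725135803223), 5.680271148681641)
divider1 0.61 [197.3, 176.5, 222.0, 196.9] [0.5921 0.0168 0.059 ] ((591.013671875, 16.171083450317383), (60.51890563964844, 10.540742874145508), 3.58324933052063)
divider1 0.5 [243.8, 241.3, 276.4, 270.8] [0.5707 0.283  0.0601] ((570.2139892578125, 283.33233642578125), (12.828429222106934, 14.612692832946777), 25.810546875)
divider1 0.47 [212.6, 201.2, 236.8, 221.0] [0.5848 0.1132 0.0593] ((584.6882934570312, 112.61841583251953), (61.0113525390625, 10.393094062805176), 4.393928527832031)
divider1 0.38 [161.1, 118.7, 186.3, 145.5] [ 0.6199 -0.2326  0.0693] ((619.5753173828125, -238.8782958984375), (77.91053771972656, 81.39334869384766), 4.634720802307129)
```

View pics/sc.png

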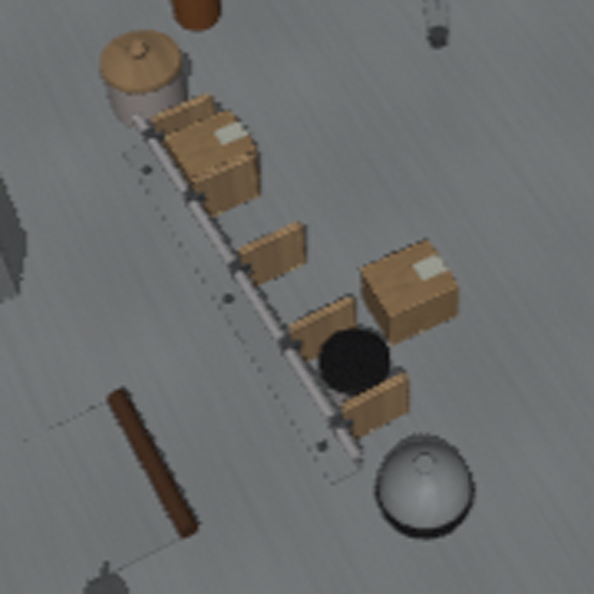

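Emit:
move_arm(
  targets=[
    [[0,0,0],-8.1],
    [[0,0,0],-8.1],
    [[0,0,0],-8.1],
    [[0,0,0],-8.1],
    [[0,0,0],-8.1],
    [[0,0,0],-8.1],
    [[0,0,0],-8.1],
    [[0,0,0],-8.1],
    [[0,0,0],-8.1],
    [[0,0,0],0],
  ],
  fingers=0,
)

```text
t: 2.0
ee_pos: [0.1807, -0.4662, 0.2453]
ee_rot: [0.517, 0.482, 0.517, -0.482]
force: [0.9, 0.1, 0.1]
opening: -0.002
```

Emit:
move_arm(
  targets=[
    [[0,2.7,-4],0],
    [[0,2.7,-4],0],
    [[0,2.7,-4],0],
    [[0,2.7,-4],0],
    [[0,2.7,-4],0],
    [[0,2.7,-4],0],
    [[0,2.7,-4],0],
    [[0,2.7,-4],0],
    [[0,2.7,-4],0],
    [[0,2.7,-4],0],
    [[0,2.7,-4],0],
    [[0,0,0],0],
  ],
)

```text
t: 3.2
ee_pos: [0.448, -0.0015, 0.2452]
ee_rot: [0.519, 0.481, 0.519, -0.48]
force: [-0.4, -0.8, 0.4]
opening: 0.003
```

Emit:
move_arm(
  targets=[
    [[0,2.7,-3.9],0],
    [[0,2.7,-3.9],0],
    [[0,2.7,-3.9],0],
    [[0,2.7,-3.9],0],
    [[0,2.7,-3.9],0],
    [[4,0,0],0],
    [[4,0,0],0],
    [[4,0,0],0],
    [[3,0,0],0],
    [[0,0,0],0],
    [[0,0,0],0],
  ],
)

```text
t: 4.3
ee_pos: [0.5663, 0.1972, 0.0955]
ee_rot: [0.517, 0.482, 0.517, -0.483]
force: [0.9, 0.3, 0.7]
opening: 0.006
```

```bash
python3 - <<'E'
from h import *
p,d=capture("scene");cv2.imwrite("pics/s2.png",cv2.resize(p[110:320,110:340],None,fx=3,fy=3)[:,:,::-1])
o=get_obs();print(o['ee_pos'],o['force'],o['joints'].round(2))
E
```

```text
[0.56750733 0.19777566 0.09699937] [-0.37768056 -0.95770909  0.90730198] [ 0.34  0.53  0.04  1.08 -0.    1.84]
```

View pics/s2.png

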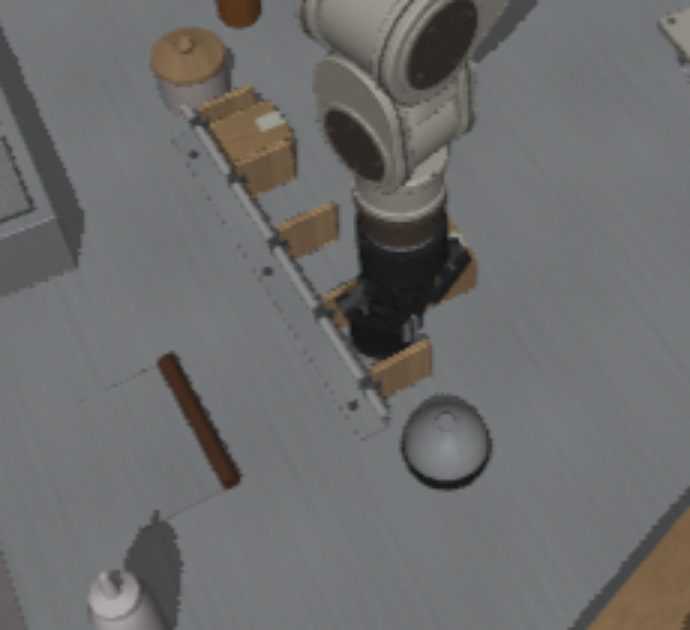

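Emit:
move_arm(
  targets=[
    [[0,0,-0.6],0],
    [[1.0,0,0],0],
    [[0.8,0,0],0],
    [[0,0,0],0],
    [[0.3,0,0],0],
    [[0.2,0,0],0],
    [[0,0,0],0],
  ],
)

```text
t: 5.05
ee_pos: [0.5659, 0.204, 0.0741]
ee_rot: [0.518, 0.482, 0.517, -0.482]
force: [-3.2, -0.6, 9.0]
opening: 0.002
```

Emit:
move_arm(
  targets=[
    [[0,0,0],0],
    [[-1.0,0,0],0],
    [[0,0,3],0],
    [[0,0,3],0],
    [[0,0,3.1],0],
    [[0,0,0],0],
    [[0.5,0,0],0],
    [[0.4,0,0],0],
    [[0.2,0,0],0],
    [[0,0,0],0],
  ],
)

```text
t: 6.05
ee_pos: [0.5728, 0.1137, 0.074]
ee_rot: [0.519, 0.482, 0.517, -0.481]
force: [-4.4, -3.4, 15.6]
opening: 0.002
```

Divider 2 is touched (15.6 N). Divider 3 is next, 96 mm further along.

Emit:
move_arm(
  targets=[
    [[0,0,0],0],
    [[-1.0,0,0],0],
    [[0,0,3.2],0],
    [[0,0,3.2],0],
    [[0,0,3.2],0],
    [[0,0,0],0],
    [[0.5,0,0],0],
    [[0.4,0,0],0],
    [[0.1,0,0],0],
    [[0,0,0],0],
    [[0,0,0],0],
  ],
)

```text
t: 7.15
ee_pos: [0.5796, 0.0184, 0.074]
ee_rot: [0.519, 0.481, 0.517, -0.481]
force: [-5.0, -1.6, 16.7]
opening: 0.005
```

Emit:
move_arm(
  targets=[
    [[-4,0,0],0],
    [[0,-1.8,-4.2],0],
    [[0,-1.8,-4.2],0],
    [[0,-1.7,-4.2],0],
    [[0,-1.7,-4.2],0],
    [[0,0,0],0],
    [[4,0,0],0],
    [[2,0,0],0],
    [[0,0,0],0],
    [[0,0,0],0],
  ],
  fingers=0.25,
)

```text
t: 8.15
ee_pos: [0.4972, 0.1804, 0.0511]
ee_rot: [0.518, 0.481, 0.518, -0.482]
force: [1.5, 0.2, 0.5]
opening: 0.25
```

```bash
cat > look.py <<'E'
from h import *
import sys
o=get_obs();print(o['ee_pos'].round(4),o['force'].round(1),o['joints'].round(2),o['opening'])
for n in ("top","scene"):
    p,d=capture(n);W=cloud(n,d)
    b=(120,215,170,390,3.6) if n=="top" else (110,320,110,340,3)
    cv2.imwrite(f"pics/{sys.argv[1]}_{n}.png",cv2.resize(p[b[0]:b[1],b[2]:b[3]],None,fx=b[4],fy=b[4],interpolation=cv2.INTER_CUBIC)[:,:,::-1])
    for r in trace("carton",n)[:3]:
        w=W[r["region"]];w=w[(w[:,2]>.044)&(w[:,2]<.057)]
        if len(w)>5: print(n,round(r["confidence"],2),r["extent"],len(w),np.median(w,0).round(3),w.min(0).round(3),w.max(0).round(3),cv2.minAreaRect((w[:,:2]*1000).astype(np.float32)))
E
python3 look.py a
```

```text
[0.4972 0.1804 0.0511] [1.5 0.2 0.5] [ 0.35  0.46 -0.22  0.89 -0.    1.85] 0.24997376154663492
scene 0.49 [236.1, 186.1, 250.4, 204.4] 109 [0.517 0.095 0.051] [0.497 0.078 0.044] [0.531 0.12  0.054] ((514.0346069335938, 99.41664123535156), (42.17499923706055, 34.27174377441406), 89.01119995117188)
scene 0.27 [179.8, 79.2, 196.4, 121.6] 45 [ 0.532 -0.316  0.051] [ 0.506 -0.344  0.044] [ 0.553 -0.309  0.057] ((533.5045776367188, -322.55029296875), (23.09516716003418, 50.46970748901367), 64.48322296142578)
```

View pics/a_scene.png

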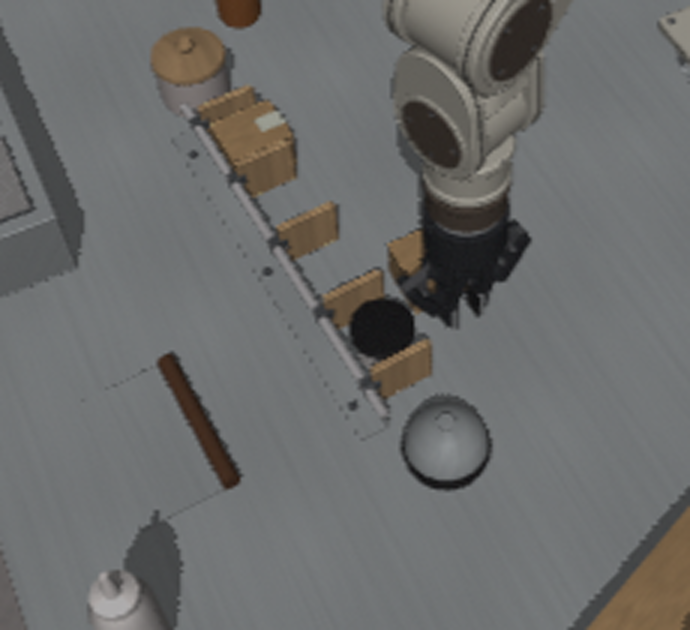

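Emit:
move_arm(
  targets=[
    [[2.4,0,0],0],
    [[0,0,1.5],0],
    [[0,0,1],0],
    [[0,0,1],0],
    [[0,0,1],0],
    [[0,0,1],0],
    [[0,0,1],0],
    [[0,0,1],0],
    [[0,0,1],0],
    [[0,0,1],0],
    [[0,0,0.5],0],
    [[0,0,0],0],
  ],
)

```text
t: 9.55
ee_pos: [0.5045, 0.0793, 0.0272]
ee_rot: [0.517, 0.482, 0.517, -0.482]
force: [-0.8, 0.4, -0.3]
opening: 0.255
```

```bash
python3 look.py b
```

```text
[0.5045 0.0793 0.0272] [-0.8  0.4 -0.3] [ 0.16  0.47 -0.29  0.81 -0.    1.66] 0.2548639957806829
top 0.47 [222.5, 148.9, 246.6, 170.6] 219 [0.578 0.161 0.047] [0.547 0.129 0.044] [0.61  0.191 0.056] ((577.9928588867188, 159.599365234375), (60.595333099365234, 60.492897033691406), 23.09528923034668)
scene 0.6 [227.5, 209.5, 246.3, 232.3] 303 [0.577 0.161 0.047] [0.546 0.128 0.044] [0.607 0.19  0.052] ((576.3463745117188, 159.9189910888672), (61.82858657836914, 59.91887664794922), 64.26033782958984)
scene 0.53 [223.1, 177.4, 249.1, 197.4] 19 [0.533 0.018 0.05 ] [0.524 0.012 0.044] [0.539 0.027 0.055] ((531.2799072265625, 19.497217178344727), (14.65422534942627, 15.52451229095459), 0.44492366909980774)
```

View pics/b_scene.png

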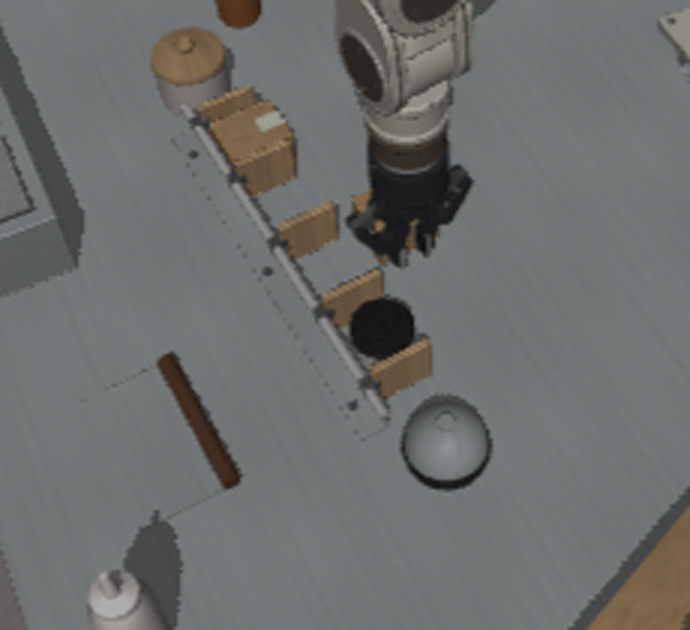

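View pics/b_top.png

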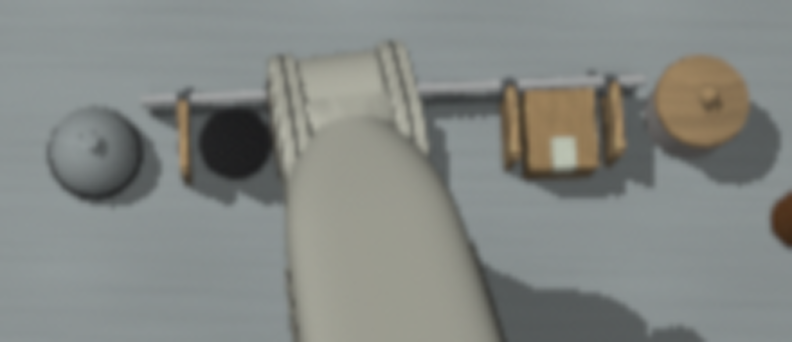

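Emit:
move_arm(
  targets=[
    [[0,0,0.5],0],
    [[0,0,1],0],
    [[0,0,1],0],
    [[0,0,1],0],
    [[0,0,1],0],
    [[0,0,1],0],
    [[0,0,0.8],0],
    [[0,0,0.6],0],
    [[0,0,0.3],0],
    [[0,0,0],0],
    [[0,0,-1],0],
    [[0,0,-3],0],
  ],
)

```text
t: 10.95
ee_pos: [0.5071, 0.0479, 0.0274]
ee_rot: [0.517, 0.483, 0.516, -0.483]
force: [0.6, 0.2, 0.6]
opening: 0.252
```

```bash
python3 look.py c
```

```text
[0.5071 0.0479 0.0274] [0.6 0.2 0.6] [ 0.09  0.46 -0.3   0.81 -0.    1.6 ] 0.2515299355724266
top 0.62 [250.1, 142.9, 254.2, 169.4] 22 [0.595 0.114 0.053] [0.555 0.108 0.044] [0.627 0.124 0.056] ((591.2337036132812, 116.75489044189453), (15.385310173034668, 72.19489288330078), 88.66954040527344)
scene 0.59 [213.3, 159.4, 231.3, 184.2] 126 [ 0.53  -0.038  0.051] [ 0.509 -0.064  0.045] [ 0.544 -0.003  0.057] ((525.1065673828125, -33.458553314208984), (35.157920837402344, 59.89462661743164), 3.9871890544891357)
scene 0.55 [241.0, 243.9, 275.0, 272.1] 184 [0.572 0.287 0.048] [0.544 0.259 0.044] [0.596 0.313 0.056] ((569.7190551757812, 285.0306396484375), (52.780418395996094, 51.55984878540039), 33.92647171020508)
```

View pics/c_scene.png

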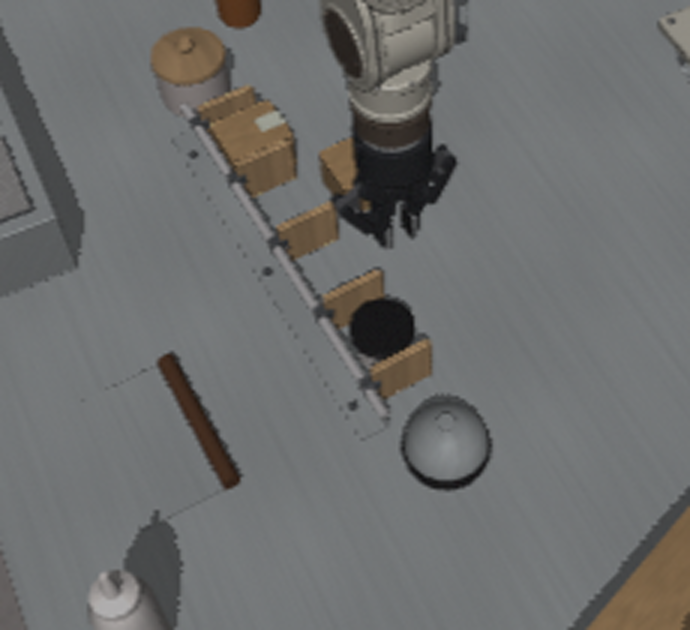

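View pics/c_top.png

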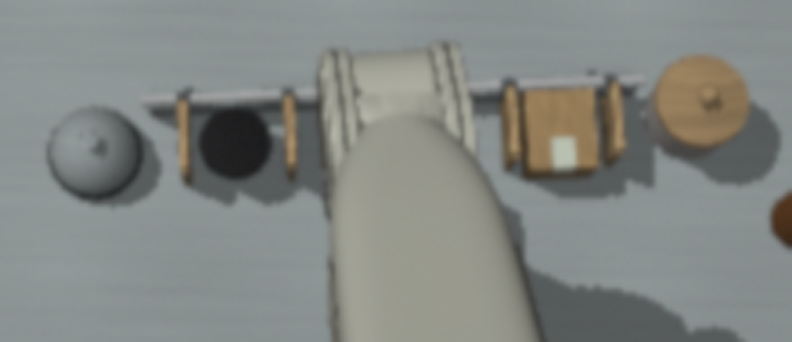

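Emit:
move_arm(
  targets=[
    [[-3,0,0],0],
    [[-3,0,0],0],
    [[0,-2.4,2.8],0],
    [[0,-2.4,2.8],0],
    [[0,-2.5,2.7],0],
    [[0,0,0],-8.2],
    [[0,0,0],-8.2],
    [[0,0,0],-8.2],
    [[0,0,0],-8.2],
    [[0,0,0],-8.2],
    [[0,0,0],-8.2],
    [[0,0,0],-8.2],
  ],
)

```text
t: 12.35
ee_pos: [0.4398, -0.04, 0.0874]
ee_rot: [0.686, 0.172, 0.686, -0.172]
force: [0.5, -0.1, -0.1]
opening: 0.252
```

Emit:
move_arm(
  targets=[
    [[0,0,0],-8.2],
    [[0,0,0],-8.2],
    [[0,0,0],-8.2],
    [[0,0,0],-8.2],
    [[0,0,0],0],
    [[0,0,0],0],
    [[0,0,0],0],
  ],
)

```text
t: 13.05
ee_pos: [0.4399, -0.0398, 0.0873]
ee_rot: [0.707, -0.026, 0.707, 0.026]
force: [0.3, -0.7, -0.3]
opening: 0.248
```

```bash
python3 look.py d; python3 -c "
from h import *
print(rot(get_obs()['ee_rot']).as_matrix().round(3))"
```

```text
[ 0.4399 -0.0398  0.0873] [ 0.3 -0.7 -0.3] [-0.09  0.27 -0.41  0.9  -0.   -0.16] 0.24794958473037249
top 0.75 [285.3, 169.2, 298.6, 195.2] 168 [ 0.515 -0.014  0.05 ] [ 0.475 -0.032  0.044] [ 0.544 -0.001  0.057] ((509.6664123535156, -18.51798439025879), (67.98040771484375, 30.597604751586914), 3.801375389099121)
[[ 0.    -0.074  0.997]
 [-0.     0.997  0.074]
 [-1.    -0.     0.   ]]
```

View pics/d_scene.png

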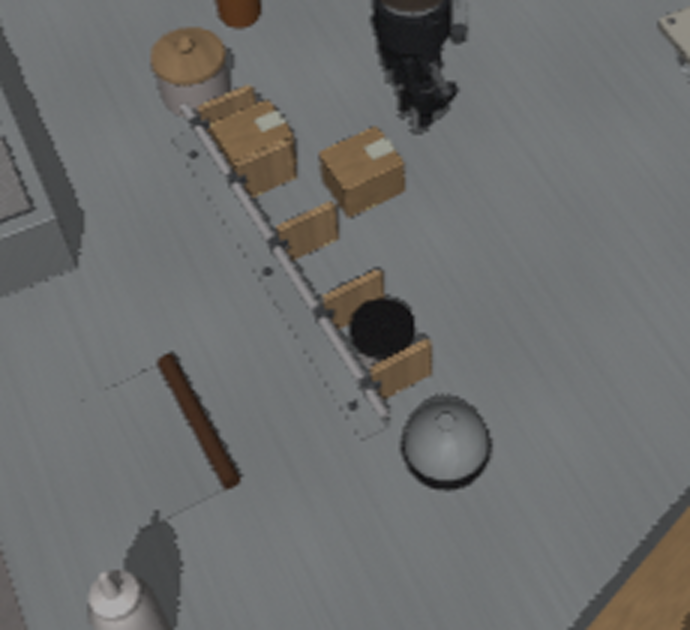

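```bash
cat > cf.py <<'E'
from h import *
import sys
x0,x1,y0,y1=map(float,sys.argv[1:5])
p,d=capture("scene");W=cloud("scene",d).reshape(-1,3)
w=W[(W[:,0]>x0)&(W[:,0]<x1)&(W[:,1]>y0)&(W[:,1]<y1)&(W[:,2]>.045)&(W[:,2]<.056)]
print(len(w),w.mean(0).round(4),w.min(0).round(3),w.max(0).round(3),cv2.minAreaRect((w[:,:2]*1000).astype(np.float32)))
E
python3 cf.py .455 .555 -.09 .02
```

```text
359 [ 0.5075 -0.0325  0.0504] [ 0.47  -0.066  0.045] [ 0.544 -0.001  0.056] ((506.8225402832031, -34.54738235473633), (71.97005462646484, 63.639488220214844), 4.507940769195557)
```

Emit:
move_arm(
  targets=[
    [[3,0,0],0],
    [[3,0,0],0],
    [[0,0,1],0],
    [[0,0,0.8],0],
    [[0,0,1],0],
    [[0,0,1],0],
    [[0,0,1],0],
    [[0,0,1],0],
    [[0,0,0.7],0],
    [[0,0,0.5],0],
    [[0,0,0],0],
  ],
)

```text
t: 14.4
ee_pos: [0.5107, -0.0343, 0.0273]
ee_rot: [0.707, -0.027, 0.706, 0.026]
force: [-0.2, 0.3, -0.2]
opening: 0.248
```

```bash
python3 look.py e;python3 cf.py .5 .615 -.07 .01
```

```text
[ 0.5107 -0.0343  0.0273] [-0.2  0.3 -0.2] [-0.07  0.47 -0.29  0.81  0.   -0.14] 0.24796698044624713
scene 0.88 [199.4, 160.9, 230.2, 183.3] 362 [ 0.558 -0.027  0.05 ] [ 0.521 -0.062  0.045] [0.595 0.002 0.056] ((558.0650024414062, -30.91205596923828), (72.27330780029297, 63.50155258178711), 2.725390911102295)
374 [ 0.5578 -0.0295  0.0504] [ 0.518 -0.064  0.045] [0.595 0.001 0.056] ((555.3477172851562, -30.536819458007812), (76.4652099609375, 65.3031234741211), 3.043701410293579)
```

View pics/e_scene.png

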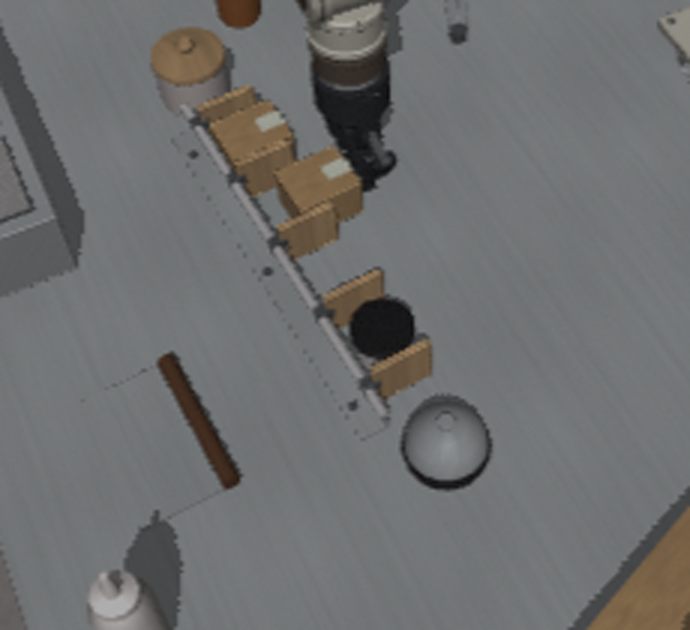

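The carton is already in the gap, with its centre about 35 mm short of seated and its yaw lined up with the rack. I'll push on slowly until the rail resists.

Emit:
move_arm(
  targets=[
    [[0,0,0.5],0],
    [[0,0,0.8],0],
    [[0,0,0.8],0],
    [[0,0,0.5],0],
    [[0,0,0.3],0],
    [[0,0,0.2],0],
    [[0,0,0],0],
  ],
)

```text
t: 15.35
ee_pos: [0.541, -0.032, 0.0272]
ee_rot: [0.707, -0.026, 0.707, 0.026]
force: [1.0, 0.2, 0.1]
opening: 0.249
```

Emit:
move_arm(
  targets=[
    [[0,0,0.2],0],
    [[0,0,0.2],0],
    [[0,0,0],0],
  ],
)

```text
t: 15.65
ee_pos: [0.543, -0.0318, 0.027]
ee_rot: [0.705, -0.026, 0.708, 0.026]
force: [-4.0, 1.0, 2.4]
opening: 0.248
```

Emit:
move_arm(
  targets=[
    [[0,0,0.1],0],
    [[0,0,0],0],
    [[0,0,0],0],
  ],
)

```text
t: 15.95
ee_pos: [0.543, -0.0318, 0.0269]
ee_rot: [0.705, -0.026, 0.708, 0.026]
force: [-7.7, -1.0, 3.7]
opening: 0.247
```

```bash
python3 look.py f;python3 cf.py .545 .617 -.07 .01
```

```text
[ 0.543  -0.0318  0.0269] [-7.7 -1.   3.7] [-0.06  0.52 -0.2   0.86 -0.   -0.13] 0.246549525735855
top 0.71 [348.8, 136.8, 379.6, 161.8] 19 [ 0.593 -0.212  0.049] [ 0.583 -0.252  0.045] [ 0.622 -0.2    0.057] ((596.1699829101562, -220.96002197265625), (63.94379425048828, 17.723222732543945), 53.72182083129883)
top 0.66 [285.4, 142.9, 292.1, 161.3] 62 [ 0.607 -0.004  0.049] [ 0.576 -0.013  0.044] [0.627 0.003 0.056] ((601.348876953125, -5.049223899841309), (15.669698715209961, 51.22551727294922), 89.62079620361328)
top 0.65 [99.8, 186.8, 120.3, 210.5] 105 [0.448 0.538 0.054] [0.415 0.516 0.044] [0.479 0.563 0.057] ((450.0982971191406, 541.1159057617188), (66.37920379638672, 30.4057559967041), 29.739849090576172)
scene 0.67 [181.9, 147.1, 206.5, 166.8] 298 [ 0.596 -0.118  0.051] [ 0.559 -0.152  0.044] [ 0.63  -0.09   0.055] ((594.81689453125, -121.22179412841797), (69.92300415039062, 60.71974182128906), 4.454196453094482)
324 [ 0.5856 -0.0268  0.0506] [ 0.553 -0.061  0.046] [0.617 0.005 0.056] ((585.0548095703125, -27.910099029541016), (63.04723358154297, 65.53141784667969), 0.5008580684661865)
```

View pics/f_scene.png

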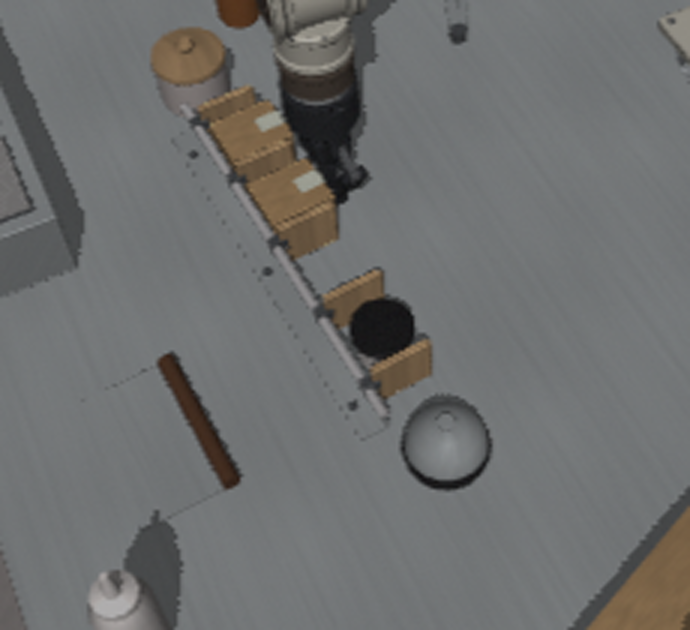

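Emit:
move_arm(
  targets=[
    [[0,0,-0.5],0],
    [[0,0,-2],0],
    [[0,0,-3],0],
    [[0,0,-4],0],
    [[-4,0,0],0],
    [[-4,0,0],0],
    [[0,0,-4],0],
    [[0,0,-4],0],
    [[0,0,0],0],
    [[0,0,0],0],
  ],
)

```text
t: 17.2
ee_pos: [0.3713, -0.0449, 0.1078]
ee_rot: [0.708, -0.026, 0.706, 0.026]
force: [0.2, 0.7, 1.1]
opening: 0.252
```

```bash
python3 look.py g; python3 - <<'E'
from h import *
for n in ("top","scene"):
    p,d=capture(n);W=cloud(n,d).reshape(-1,3)
    for nm,(x0,x1,y0,y1) in dict(carton=(.53,.635,-.065,.01),waiting=(.53,.635,-.16,-.08)).items():
        w=W[(W[:,0]>x0)&(W[:,0]<x1)&(W[:,1]>y0)&(W[:,1]<y1)&(W[:,2]>.045)&(W[:,2]<.056)]
        print(n,nm,len(w),np.median(w,0).round(4),w.min(0).round(3),w.max(0).round(3),cv2.minAreaRect((w[:,:2]*1000).astype(np.float32)))
    for nm in ("bell","sauce_tub","waiting_carton"):
        r=trace(nm,n)[0]; w=W[r["region"].ravel()];w=w[w[:,2]>np.nanpercentile(w[:,2],95)-.012];print(n,nm,w.mean(0).round(3))
E
```

```text
[ 0.3713 -0.0449  0.1078] [0.2 0.7 1.1] [-0.12  0.12 -0.54  0.91  0.   -0.19] 0.25196475030610893
top 0.9 [283.9, 144.3, 306.2, 171.7] 410 [ 0.591 -0.026  0.05 ] [ 0.555 -0.057  0.044] [0.628 0.003 0.057] ((591.9078369140625, -27.19696807861328), (72.31615447998047, 60.00558090209961), 1.8843129873275757)
scene 0.81 [188.7, 165.5, 219.5, 184.4] 361 [ 0.59  -0.027  0.051] [ 0.553 -0.06   0.046] [0.626 0.003 0.057] ((589.2763671875, -28.268016815185547), (72.2657699584961, 62.46601104736328), 2.4118285179138184)
scene 0.49 [232.0, 224.2, 254.3, 238.5] 57 [0.584 0.207 0.05 ] [0.545 0.2   0.044] [0.619 0.211 0.057] ((582.0162963867188, 204.09828186035156), (73.81185913085938, 10.657649040222168), 3.7353882789611816)
top carton 399 [ 0.5908 -0.0283  0.0501] [ 0.555 -0.057  0.045] [0.634 0.003 0.056] ((594.565673828125, -26.909086227416992), (78.27122497558594, 59.45772171020508), 2.9013149738311768)
top waiting 390 [ 0.5947 -0.1201  0.0502] [ 0.561 -0.153  0.045] [ 0.633 -0.081  0.056] ((595.9774780273438, -114.75527954101562), (71.68998718261719, 71.61490631103516), 3.947864294052124)
top bell [0.572 0.283 0.046]
top sauce_tub [0.577 0.161 0.046]
top waiting_carton [ 0.596 -0.119  0.05 ]
scene carton 380 [ 0.5907 -0.0264  0.0505] [ 0.554 -0.061  0.045] [0.635 0.003 0.056] ((593.7933349609375, -28.402156829833984), (79.9571762084961, 62.34226989746094), 2.375683307647705)
scene waiting 332 [ 0.5952 -0.1199  0.0508] [ 0.557 -0.158  0.045] [ 0.635 -0.08   0.056] ((596.1453857421875, -119.0521240234375), (75.10088348388672, 80.37576293945312), 87.31844329833984)
scene bell [0.572 0.286 0.046]
scene sauce_tub [0.577 0.161 0.046]
scene waiting_carton [ 0.595 -0.12   0.051]
```

View pics/g_top.png

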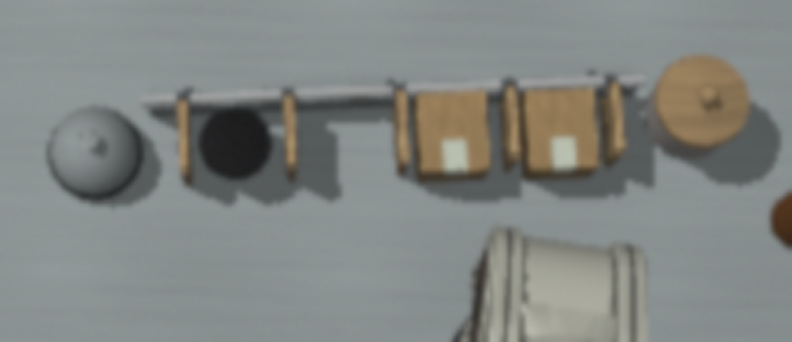

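View pics/g_scene.png

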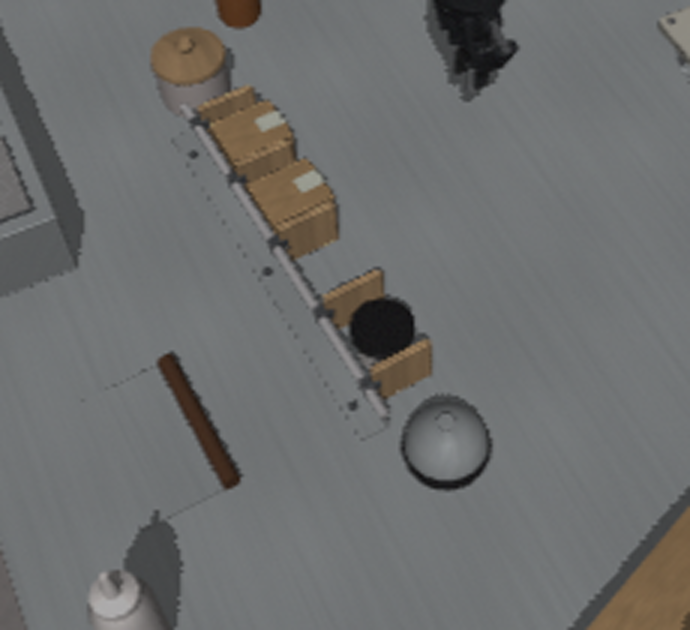

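```bash
python3 -c "
from rig import *
print(sign_off())"
```

```text
the job is handed in; nothing more can be done
None
```

The carton is in the third gap from the bell, against the back rail, and I handed the job in at about 17 s of the 61 s allowed.

- **Touches:** The bell stood at the left end. I touched the tops of dividers 1, 2 and 3 in that order with the closed fingertips, lifting slightly between them. The vertical force readings were about 9, 16 and 17 N.
- **Pushing:** I pushed the carton sideways with two fingers until it lined up with the gap between dividers 3 and 4. I then pushed it straight in until the rail resisted at about 8 N, and backed the arm away.
- **Final position:** The carton is upright, with its centre about 35 mm in front of the rail. It is about 0.03–0.05 rad off square by the camera fits, within the 0.15 allowed. It sits a little nearer divider 3 than divider 4, with about 10 mm clear.
- **Other things:** The bell, sauce tub and waiting carton measured within about 3 mm of where they started. The sugar pot looked unmoved in the last pictures. I did not measure the squeeze bottle, tongs or yellow weight block again, but the arm did not work near them at counter height.

The detectors sometimes mixed up the dividers and labelled other things as the carton. I therefore took positions from the depth data and checked them against the pictures.

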